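# Draw a spacer bar from the drop magazine and load it red end first in the clamp nest

### The arm

A 7-joint arm with a two-finger parallel gripper is mounted at the origin on the work surface; the furniture and walls round the work are solid. World frame = base frame: x ahead of the robot, y to its left, z up, the work surface at z = 0. Lengths are in mm, angles in degrees, forces in N, time in s.
With the tool pointing down it reaches from about 400 to 850 mm from the base axis. Payload 4.5 kg.
Tool frame: the origin (TCP) lies midway between the tips of the shut fingers; the grasp point (between the pads) lies 19 mm behind it; z points along the fingers, y is the direction in which the jaws open and shut (so a half turn about z gives the same grasp; the last joint's range is limited). The gripper opens to 88 mm and grips with 3 to 60 N. Pads are 18 mm wide; open, the fingers measure 123 mm over their backs; the gripper's body (75 mm by 187 mm) begins 45 mm behind the grasp point.
Start: joints at [-65.902, 39.483, -11.15, 89.685, 9.013, 51.709, -12.324], TCP at [235.75, 578.857, 238.743] pointing down, gripper open.
Joint ranges: [-172.22, 172.22], [-26.19, 119.32], [-84.43, 86.54], [7.71, 146.69], [-57.33, 237.33], [2.42, 119.75], [-152.13, 152.13]. Speed limits (degrees/s): [147.25, 147.25, 180, 180, 180, 180, 180].

### API

Orientations are given as [roll, pitch, yaw] about the fixed x, y, z axes, in that order (R = Rz(yaw) Ry(pitch) Rx(roll)).
In Python, from plant import telemetry, cams, ctrl, boxes_of, trace, pinpoint gives the robot as it stands.
- The arm moves only by the tool drive_tool, never from a script. Its argument "increments" is a list of rows, each a list of 6 numbers: the shift along the world's x, y, z in m, then the turn, a rotation vector about the world's x, y, z in rad. A call has 1 to 12 rows; each row is the pose to reach, as a shift and turn from the pose commanded when the call began; what a row does not reach only later rows make up. A row lasts 1/8 s, in which the tool goes at most 62.5 mm and 10.7 degrees, less where a joint would pass 70% of its speed; a pose out of reach is approached as far as the arm can. A call with a gripper value outside its range is refused whole. "fingers" is the finger opening in m, from 0 to 0.0881, set as the call begins (left out, the last holds). The fingers move at their own pace and stop on an object; "newtons" is the grip in N (left out, the last holds). Time passes only in rows, so rows that repeat a pose let the fingers close. It gives the time, the measured TCP pose, the force and the opening at its end, in the units of the state.
- telemetry.read_state(): the state, without advancing time (a new reading comes with each control period).
- cams.capture(name): name is "scene" or "side" or "wrist"; returns a dict with "img" (384x512x3 uint8, red, green, blue), "fx", "fy", "cx", "cy" (pixels), "R" (3x3) and "t" (3): a world point X has camera coordinates R X + t. Camera axes: x right, y down, z forward; pixel columns grow to the right and rows downward; lengths in mm; the calibration is good to about 2 mm. The wrist camera is an equidistant fisheye: a pixel r from the principal point sees the ray r / f radians off the axis. A picture is of the moment at which its call begins. There is no depth.
- ctrl.job_done(): hands the job in, once; it reports no verdict.
Trained networks look in a picture, given as the dict that the camera call returned (one of the last four; its "shot" number tells which), for a name from the list of things; names that differ only in an ending like _2 or _b are one class to them, and where a whole thing is asked for, a point or a joint stands for the part that bears it (a point fixed in the world has none). Each returns a list of dicts, best first, with "p" (0 to 1); they miss things now and then, are a little off and sometimes report something else, mostly with a low value. They report only what shows in the picture. A call takes as long as a camera call. They do not tell look-alikes from the thing itself.
- boxes_of(label, picture): "rect" ([left, top, right, bottom] in pixels, round what is visible of it).
- trace(label, picture): "region" (384x512 bool, what is visible of it) and "rect" ([left, top, right, bottom] in pixels, round what is visible of it).
- pinpoint(label, picture): "pixel" ([column, row] in pixels: a listed point, or the origin of a listed thing).
The state is a dict: "time": time; "joints": joint angles; "dq": joint speeds; "tau": joint torques, N m; "tool_pos": TCP position; "tcp_rot": TCP orientation; "contact_force": force on the tool from outside, world axes, zero at the start; "torque": the same for the moment, N m; "grip_width": finger opening in mm.
Only numpy, scipy, OpenCV 4.12 (cv2) and the standard library are available. Lean on these libraries where they do the work, as an engineer would, in place of code of your own. Each camera call takes 0.05 s, during which the arm holds its last target.

### The job

Slide the bottom spacer bar, the one that pokes out, straight out of the drop magazine along its run-out rail so that the three bars above drop down and stay in the magazine. Then take that bar by its plain end and slide it, red end first, under the bridge of the blue clamp nest until it is fully home against the stop, lying flat, and let go. Leave the other things on the bench where they are.

Things in the scene. Friction and masses are not known exactly. Their poses are not given: they have to be found in the camera images.
- magazine: Drop magazine, fixed: green base 165 x 90 mm, 20 mm high, bright aluminium corner guides up to 73 mm above the bench. Origin on the bench under the mouth; x is the draw-out direction (horizontal), z up. The stack stands on the base (z = 20 mm) from x = -142 to +2 mm. Gate legs at x = 2 to 8 mm, starting 15.5 mm above the base, let only the bottom bar out.
- rail (a point): Middle of the top of the magazine's run-out rail: 100 mm long (magazine x = 5 to 105 mm), 28 mm wide, top at z = 20 mm; the bars are wider, so fingers can reach down beside a bar lying on it.
- nest: Clamp nest, fixed: blue base 115 x 84 mm. Origin on the bench under the mouth; x is the horizontal way in, z up. Channel floor z = 20 mm; steel side guides 44 mm apart, x = 0 to 85 mm, tops at z = 37 mm, flared from x = -11 mm to 0. Dark bridge over it at x = 11 to 45 mm, z = 37 to 45 mm. A rail 28 mm wide, top z = 20 mm, leads in from x = -53 mm to 0.
- stop (a point): Foot of the nest's dark stop face, on the channel floor, 85 mm in from the mouth.
- bar1_mid (a point): Centre (half-way up) of the bottom spacer bar of the stack: steel, 140 x 40 x 12 mm, 0.13 to 0.25 kg, a 22 mm band at one end painted red. x runs along the bar to the red end, y across its width, z up. Starts with the red end poking 45 to 55 mm out of the mouth over the run-out rail. Fully home in the nest, its plain 55 mm stay outside.
- bar1_red (a point): Centre of the red end face of that bar (70 mm from its centre).
- bar1_plain (a point): Centre of the plain end face of that bar (70 mm from its centre on the other side).
- bar2_mid (a point): Centre of the second bar of the stack, same make, red end also to the mouth; lies wholly in the magazine, on bar1.
- bar3_mid (a point): Centre of the third bar, likewise, on bar2.
- bar4_mid (a point): Centre of the top bar, likewise, on bar3.
- tape_roll: Bystander: roll of blue tape, 73 mm across, 25 mm high, origin under its centre.
- grease_tin: Bystander: small tin with blue lid, 54 mm across, 24 mm high, origin under its centre.
- screwdriver: Bystander: screwdriver lying, 184 mm long, origin under its centre.
- nest_blank: Bystander: plain milled metal block, 44 x 70 x 28 mm, origin under its centre.
- adapter: Bystander: black power adapter, 36 x 97 x 28 mm, origin under its centre.
Things that resemble listed ones, but are neither listed nor needed, are in the scene too. Leave any orange look-alike of the part that bears bar1_mid alone.

How it is judged (in metres and radians):
On the way:
1. the bottom bar is drawn clear of the mouth, still low and flat on the level of the rail, and the three others have dropped down flat in the magazine (x of bar1_plain in the frame of magazine above 0.003 m and z of bar1_mid in the frame of magazine below 0.045 m and x of bar2_mid in the frame of magazine between -0.078 and -0.06 m and z of bar2_mid in the frame of magazine between 0.023 and 0.03 m and y of bar2_mid in the frame of magazine between -0.008 and 0.008 m and angle between each of bar2_mid, bar3_mid, bar4_mid's own z axis and vertical below 0.06 rad and x of bar3_mid in the frame of magazine between -0.078 and -0.06 m and z of bar3_mid in the frame of magazine between 0.035 and 0.042 m and y of bar3_mid in the frame of magazine between -0.008 and 0.008 m and x of bar4_mid in the frame of magazine between -0.078 and -0.06 m and z of bar4_mid in the frame of magazine between 0.047 and 0.054 m and y of bar4_mid in the frame of magazine between -0.008 and 0.008 m), for 0.2 s.
At the end, for the whole second after the job is handed in: The drawn bar lies flat on the floor of the clamp nest, under the bridge, its red end within 4 mm of the stop and its plain end outside; the other three lie flat on one another on the magazine's base, between its guides (x of bar1_red in the frame of nest between 0.081 and 0.088 m and y of bar1_red in the frame of nest between -0.006 and 0.006 m and z of bar1_mid in the frame of nest between 0.023 and 0.029 m and x of bar1_plain in the frame of nest below -0.045 m and angle between bar1_mid's own z axis and vertical below 0.05 rad and x of bar2_mid in the frame of magazine between -0.078 and -0.06 m and z of bar2_mid in the frame of magazine between 0.023 and 0.03 m and y of bar2_mid in the frame of magazine between -0.008 and 0.008 m and angle between each of bar2_mid, bar3_mid, bar4_mid's own z axis and vertical below 0.06 rad and x of bar3_mid in the frame of magazine between -0.078 and -0.06 m and z of bar3_mid in the frame of magazine between 0.035 and 0.042 m and y of bar3_mid in the frame of magazine between -0.008 and 0.008 m and x of bar4_mid in the frame of magazine between -0.078 and -0.06 m and z of bar4_mid in the frame of magazine between 0.047 and 0.054 m and y of bar4_mid in the frame of magazine between -0.008 and 0.008 m); the robot touches nothing.
It fails at once if one of the upper bars is lifted more than 10 mm or leaves the magazine (z of bar2_mid in the frame of magazine above 0.048 m or x of any of bar2_mid, bar3_mid, bar4_mid in the frame of magazine above -0.05 m or z of bar3_mid in the frame of magazine above 0.06 m or z of bar4_mid in the frame of magazine above 0.072 m).
It fails at once if a bystander is shifted more than 30 mm (distance of any of grease_tin, screwdriver, adapter from where it was at the start of the episode above 0.03 m).
It also fails if it takes over 48 s, if anything falls off the work surface, if the arm or the gripper's body presses on something with over 40 N, if the wrist force passes 120 N, or if a joint passes its speed limit or range.

## Working session

There is one attempt and no reset: what is moved stays moved. The work goes in short steps, Python scripts to look and compute and a tool call to move; the robot and the scene stay as the last step left them, time stands still between calls to the robot, and variables do not carry over. Pictures are saved under pics/ and viewed, and the job is handed in when it is done.

Besides the shell and the picture viewer there is one more tool, called after ">>>" in YAML: its name, and indented under it one key for each argument. drive_tool: Moves the arm, as the interface text tells. Its arguments: {"type":"object","properties":{"increments":{"type":"array"},"fingers":{"type":"number"},"newtons":{"type":"number"}},"required":["increments"]}

```bash
mkdir -p pics; ls
python3 - <<'E'
from plant import telemetry, cams
import cv2
s=telemetry.read_state();print(s)
for n in ("scene","side","wrist"):
    p=cams.capture(n); print(n,p["fx"],p["cx"],p["cy"],p["shot"]); print(p["R"],p["t"])
    cv2.imwrite(f"pics/{n}0.png",cv2.resize(p["img"][:,:,::-1],(768,576)) if n!="x" else 0)
E
```

```text
pics
{'time': 0.0, 'joints': array([-65.90184453,  39.53221584, -11.14618694,  89.74392924,
         9.01317751,  51.70947735, -12.32445992]), 'dq': array([-0.07654581, -0.09097552,  0.04847096, -0.03542885, -0.0419454 ,
       -0.02954861, -0.00435001]), 'tau': array([ 1.64586240e-04, -5.27544415e+01, -1.26711231e+00, -1.53428614e+01,
       -5.27288276e-02,  6.57841578e-03,  1.53730803e-04]), 'tool_pos': array([235.56294193, 578.23474097, 237.92555643]), 'tcp_rot': array([-1.79896649e+02,  7.17290846e-03,  1.57844416e+02]), 'contact_force': array([-0.01955973, -0.05166106,  0.17614315]), 'torque': array([ 1.96608943e-02, -8.89696069e-03, -8.56070978e-05]), 'grip_width': 88.28522979167448}
scene 350.27527643199073 254.73247091961446 186.0963805391419 1
[[-0.75152619 -0.65963137  0.00973848]
 [-0.51517097  0.57759189 -0.63323493]
 [ 0.41207676 -0.48090962 -0.77389837]] [402.50395079 403.30233664 693.87525658]
side 350.0549142903109 255.93950189398208 195.5063511582582 2
[[ 0.96237985 -0.27168896  0.00318454]
 [-0.16439999 -0.5915912  -0.78929874]
 [ 0.2163277   0.75908166 -0.61400111]] [-584.14253049   92.18669367 1151.74066141]
wrist 297.3186396354542 252.37389258097903 189.01904591317606 3
[[ 0.37720622  0.92612648 -0.00228213]
 [ 0.87628475 -0.35610628  0.3245202 ]
 [ 0.29973407 -0.12441084 -0.94587601]] [-623.10870374  -44.73462487  392.47049139]
```

View pics/scene0.png

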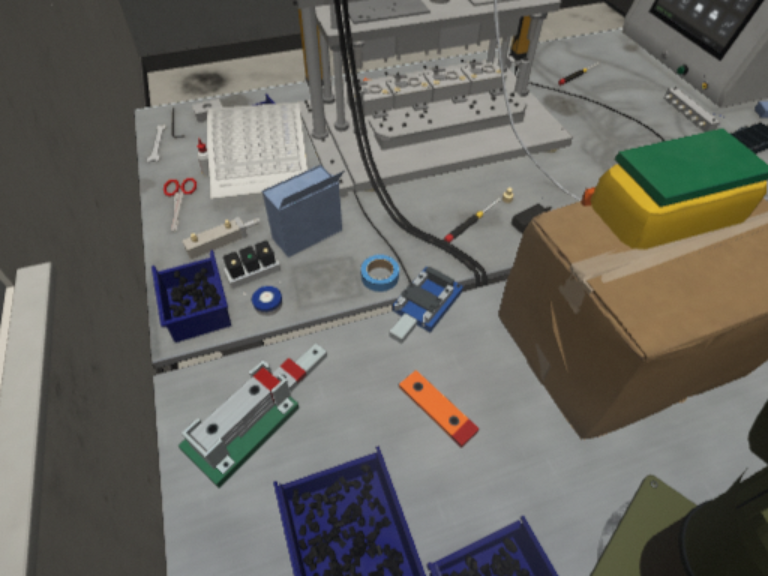

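View pics/side0.png

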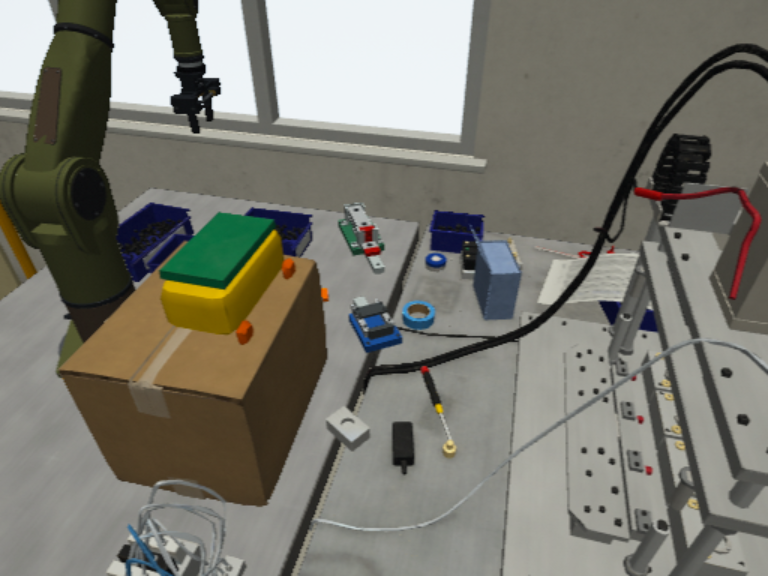

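View pics/wrist0.png

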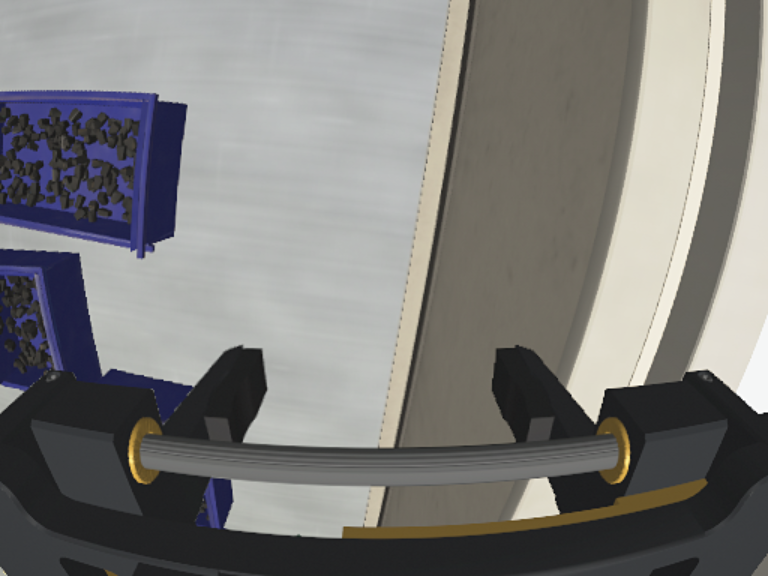

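The scene view shows the magazine at about (240,425) with its rail pointing up-right, the nest at (430,300) with its rail pointing down-left, and the orange decoy at (440,405), all in 768-wide pixels. The side view shows the magazine at (360,235) and the nest at (375,325). Next I triangulate.

```bash
cat > h.py <<'E'
import numpy as np, cv2
from plant import telemetry, cams, ctrl, boxes_of, trace, pinpoint
def ray(p,px):
    u=(px[0]-p["cx"])/p["fx"]; v=(px[1]-p["cy"])/p["fy"]
    R=np.array(p["R"]);t=np.array(p["t"])
    if p.get("fish"):
        r=np.hypot(u,v); d=np.array([u/r*np.sin(r),v/r*np.sin(r),np.cos(r)]) if r>1e-9 else np.array([0,0,1.])
    else: d=np.array([u,v,1.])
    d=R.T@d; return -R.T@t, d/np.linalg.norm(d)
def tri(rs):
    A=np.zeros((3,3));b=np.zeros(3)
    for c,d in rs:
        M=np.eye(3)-np.outer(d,d);A+=M;b+=M@c
    x=np.linalg.solve(A,b); e=[np.linalg.norm((np.eye(3)-np.outer(d,d))@(x-c)) for c,d in rs]
    return x,max(e)
def atz(r,z): c,d=r; return c+d*(z-c[2])/d[2]
def cap(n):
    p=cams.capture(n); p["fish"]=(n=="wrist"); return p
def proj(p,X):
    c=np.array(p["R"])@np.array(X,float)+np.array(p["t"])
    if p.get("fish"):
        r=np.hypot(c[0],c[1]);th=np.arctan2(r,c[2]);q=c[:2]/max(r,1e-9)*th
    else: q=c[:2]/c[2]
    return q[0]*p["fx"]+p["cx"],q[1]*p["fy"]+p["cy"]
def save(p,name,roi=None,scale=None):
    im=p["img"][:,:,::-1]
    if roi: im=im[roi[1]:roi[3],roi[0]:roi[2]]
    s=min(800/im.shape[1],600/im.shape[0])
    cv2.imwrite("pics/"+name,cv2.resize(im,None,fx=s,fy=s,interpolation=cv2.INTER_CUBIC))
E
python3 - <<'E'
from h import *
a=cap("scene");b=cap("side")
L="magazine rail nest stop bar1_mid bar1_red bar1_plain bar2_mid bar3_mid bar4_mid tape_roll grease_tin screwdriver nest_blank adapter".split()
for l in L:
    A=pinpoint(l,a);B=pinpoint(l,b)
    f=lambda P:[(np.round(q["pixel"],1).tolist(),round(q["p"],2)) for q in P[:3]]
    print(l,f(A),f(B))
    for x in A[:2]:
        for y in B[:2]:
            X,e=tri([ray(a,x["pixel"]),ray(b,y["pixel"])]); print("    ",X.round(1),round(e,1))
save(a,"scene_mag.png",(110,220,230,325)); save(a,"scene_nest.png",(240,160,330,240))
save(b,"side_all.png",(200,120,310,245))
E
```

```text
magazine [([185.1, 269.9], 0.95), ([254.7, 185.3], 0.34)] [([246.2, 166.9], 0.59), ([237.8, 153.1], 0.17)]
     [609.8 184.5  -6.5] 8.9
     [580.2 198.7  55.4] 8.6
     [565.4 -34.2 146.2] 2.3
     [543.8  -8.5 187.4] 1.9
rail [([200.9, 241.3], 0.63)] [([250.1, 170.3], 0.67)]
     [614.7 114.7  25.7] 1.2
nest [] [([244.7, 210.4], 0.79)]
stop [([292.6, 189.2], 0.7), ([251.4, 184.6], 0.58), ([177.3, 265.8], 0.22)] [([253.8, 220.9], 0.74), ([245.2, 167.9], 0.62), ([241.1, 210.9], 0.25)]
     [ 548.2 -170.9   25.1] 3.6
     [520.1 -81.4 161.8] 30.6
     [ 6.052e+02 -1.164e+02 -5.000e-01] 44.6
     [567.6 -31.1 143.6] 8.0
bar1_mid [([355.3, 147.9], 0.68), ([177.7, 264.1], 0.6), ([287.7, 269.2], 0.59)] [([245.6, 161.6], 0.44)]
     [ 470.1 -205.2  259.7] 52.3
     [615.7 192.   17.5] 2.1
bar1_red [([311.8, 290.4], 0.83), ([197.4, 246.4], 0.51)] [([247.8, 165.7], 0.41)]
     [455.   35.9  87.5] 131.1
     [608.4 133.   35. ] 3.5
bar1_plain [([271.1, 250.0], 0.79), ([182.6, 202.6], 0.75), ([157.4, 286.8], 0.6)] [([217.7, 192.2], 0.59), ([238.3, 153.8], 0.43)]
     [468.8  15.9  22. ] 0.5
  
[... 164 characters left out ...]
9  26.5] 1.5
bar3_mid [([156.9, 287.6], 0.59), ([157.2, 276.9], 0.57)] [([240.9, 146.1], 0.36)]
     [605.4 265.8  43.6] 12.9
     [609.4 251.3  55.8] 4.6
bar4_mid [([159.9, 274.1], 0.94)] [([241.1, 143.6], 0.7)]
     [606.5 245.3  69.4] 7.6
tape_roll [([250.0, 184.9], 0.62)] [([276.1, 209.6], 0.74)]
     [ 649.9 -112.9    7. ] 3.3
grease_tin [([181.3, 199.9], 0.61)] [([237.6, 152.1], 0.74), ([293.4, 181.0], 0.71)]
     [607.5 113.  145.4] 48.2
     [771.5  47.9  -8.6] 0.4
screwdriver [([314.4, 150.6], 0.68)] [([288.0, 268.4], 0.52)]
     [ 600.4 -362.3   -2.9] 0.3
nest_blank [] [([232.7, 286.5], 0.86)]
adapter [([355.6, 148.1], 0.77)] [([267.7, 306.1], 0.79)]
     [ 508.5 -464.    -6.7] 0.6
```

View pics/scene_mag.png

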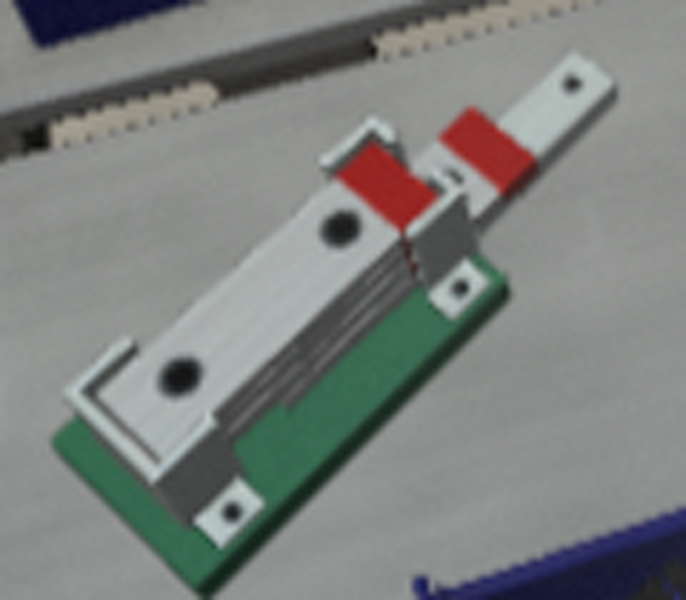

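View pics/scene_nest.png

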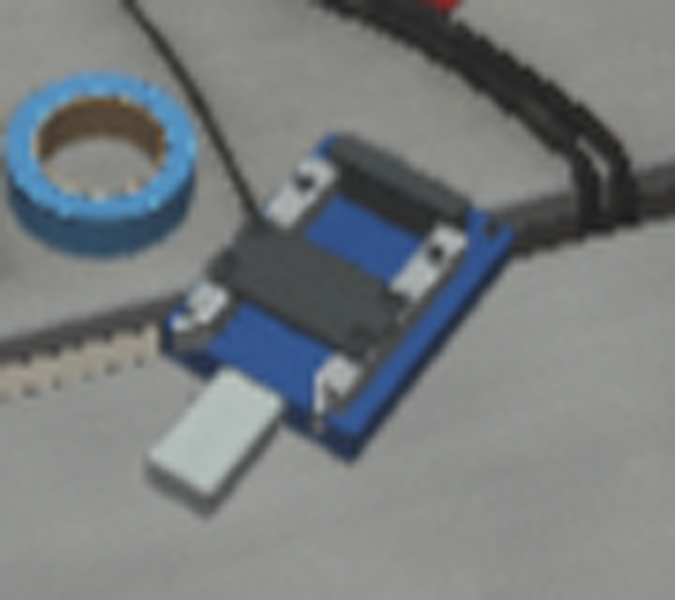

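View pics/side_all.png

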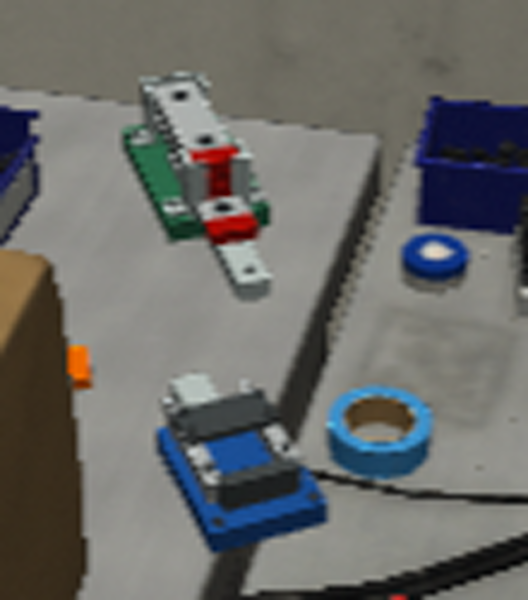

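The magazine (about (612,160)) runs out along roughly −y, and the nest runs in the same direction. Next: the wrist camera offset in the tool frame, and frame estimates from manually picked corners.

Run:
```python
from h import *
from scipy.spatial.transform import Rotation as Ro
s=telemetry.read_state(); p=cap("wrist")
T=Ro.from_euler("xyz",s["tcp_rot"],degrees=True).as_matrix()
c=-np.array(p["R"]).T@p["t"]; print("cam in tool",T.T@(c-s["tool_pos"]),"axis",T.T@np.array(p["R"])[2])
a=cap("scene")
# manual corners: scene_mag scale 686/120, origin 110,220
k=686/120
def m(px):return (110+px[0]/k,220+px[1]/k)
for n,px,z in [("rail end L",(578,53),20),("rail end R",(615,88),20),("mag base back R",(205,590),20),("mag base back L",(57,440),20),("base front R",(508,285),20),("red L",(473,108),32),("red R",(537,158),32),("red R foot",(503,190),32),("red back L",(440,143),32)]:
    print(n,atz(ray(a,m(px)),z).round(1))
k2=675/90
def m2(px):return (240+px[0]/k2,160+px[1]/k2)
for n,px,z in [("rail out L",(148,460),20),("rail out R",(205,497),20),("rail in L",(230,370),20),("rail in R",(283,408),20),("base near R",(347,440),18),("base near L",(165,325),18),("base far R",(513,240),18),("bridge nearL",(212,265),45),("br farR",(403,300),45)]:
    print(n,atz(ray(a,m2(px)),z).round(1))
```

```text
cam in tool [  85.11517137   -0.6893251  -146.32930364] axis [-3.24385306e-01 -6.26653937e-04  9.45924828e-01]
rail end L [622.6  71.2  20. ]
rail end R [597.2  73.1  20. ]
mag base back R [557.3 328.9  20. ]
mag base back L [647.1 331.4  20. ]
base front R [563.2 169.3  20. ]
red L [630.3 125.6  32. ]
red R [591.7 124.1  32. ]
red R foot [591.3 144.1  32. ]
red back L [628.  146.6  32. ]
rail out L [545.1 -30.4  20. ]
rail out R [520.4 -31.9  20. ]
rail in L [548.2 -79.1  20. ]
rail in R [523.6 -78.9  20. ]
base near R [498.9 -84.4  18. ]
base near L [579.6 -80.   18. ]
base far R [ 507.9 -196.8   18. ]
bridge nearL [571.9 -95.8  45. ]
br farR [ 511.3 -128.9   45. ]
```

>>> drive_tool:
  increments:
    - [0.037, -0.045, 0, 0, 0, -0.116]
    - [0.075, -0.09, 0, 0, 0, -0.232]
    - [0.112, -0.135, 0, 0, 0, -0.348]
    - [0.15, -0.18, 0, 0, 0, -0.464]
    - [0.187, -0.225, 0, 0, 0, -0.58]
    - [0.225, -0.27, 0, 0, 0, -0.696]
    - [0.262, -0.315, 0, 0, 0, -0.812]
    - [0.3, -0.36, 0, 0, 0, -0.928]
    - [0.337, -0.405, 0, 0, 0, -1.044]
    - [0.374, -0.449, 0, 0, 0, -1.157]
    - [0.374, -0.449, 0, 0, 0, -1.157]
    - [0.374, -0.449, 0, 0, 0, -1.157]

```text
time: 3.35
tool_pos: [609.3, 130.6, 238.5]
tcp_rot: [-180.0, -0.1, 91.6]
contact_force: [0.2, 0.4, 0.3]
grip_width: 88.1
```

Run:
```python
from h import *
s=telemetry.read_state();print(s["time"],s["tool_pos"],s["tcp_rot"])
p=cap("wrist");save(p,"w1.png")
for l in "magazine rail bar1_mid bar1_red bar2_mid bar4_mid nest stop".split():
    print(l,[(np.round(q["pixel"],1).tolist(),round(q["p"],2)) for q in pinpoint(l,p)[:3]])
import pickle;pickle.dump(p,open("w1.pkl","wb"))
```

```text
3.35 [609.26612338 130.57389701 238.51009784] [-1.79953302e+02 -5.57404632e-02  9.15923757e+01]
magazine []
rail []
bar1_mid [([115.3, 228.4], 0.64), ([258.9, 169.5], 0.32)]
bar1_red [([257.5, 166.9], 0.74), ([80.8, 220.7], 0.6)]
bar2_mid []
bar4_mid [([254.8, 58.6], 0.75)]
nest [([209.7, 285.0], 0.83), ([256.6, 62.4], 0.21)]
stop [([214.8, 331.7], 0.71)]
```

View pics/w1.png

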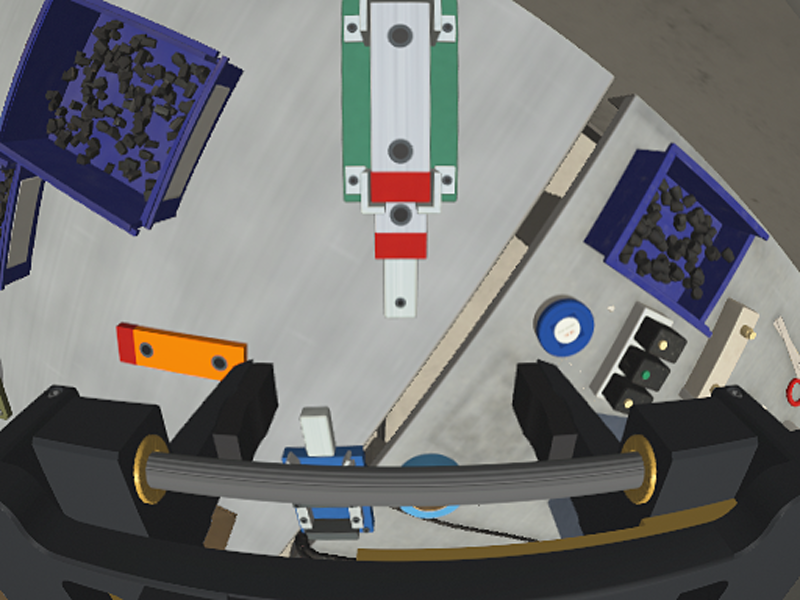

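The wrist view shows the magazine straight ahead: bar1's red front edge at about (376..426,258), the rail end at (384..416,317), and the nest rail at (302..330,407..455), all in 800-wide pixels.

Run:
```python
from h import *
import pickle
p=pickle.load(open("w1.pkl","rb"));k=512/800
for n,px,z in [("red L",(375.5,258),32),("red R",(426.5,258),32),("redback L",(375.5,233),32),("redback R",(426.5,233),32),("railend L",(384,317),20),("railend R",(416.5,317),20),("base fL",(342,201),20),("base fR",(456.5,201),20),("base bL",(342,15),20),("base bR",(457,8),20),("guide fL",(363,213),73),("guide fR",(440,213),73),
 ("nest rail oL",(302,410),20),("nest rail oR",(328,407),20),("nest rail iL",(307,455),20),("nest rail iR",(336,453),20)]:
    print(n,atz(ray(p,(px[0]*k,px[1]*k)),z).round(1))
# triangulate red corners with the scene
a=cap("scene"); kk=686/120
for n,w,sc in [("red L",(426.5,258),(473,108)),("redR",(375.5,258),(537,158)),("rail L",(416.5,317),(578,53)),("rail R",(384,317),(615,88))]:
    X,e=tri([ray(p,(w[0]*k,w[1]*k)),ray(a,(110+sc[0]/kk,220+sc[1]/kk))]);print("tri",n,X.round(1),round(e,1))
```

```text
red L [593.8 124.3  32. ]
red R [633.8 125.5  32. ]
redback L [593.5 144.3  32. ]
redback R [632.9 145.5  32. ]
railend L [601.4  70.1  20. ]
railend R [628.8  70.9  20. ]
base fL [566.  167.3  20. ]
base fR [656.5 169.9  20. ]
base bL [562.9 316.8  20. ]
base bR [651.4 325.6  20. ]
guide fL [586.3 166.2  73. ]
guide fR [638.4 167.7  73. ]
nest rail oL [525.8 -26.9  20. ]
nest rail oR [550.8 -22.   20. ]
nest rail iL [526.9 -81.5  20. ]
nest rail iR [556.4 -76.8  20. ]
tri red L [634.4 123.3  24.3] 0.2
tri redR [593.7 123.1  27.9] 0.2
tri rail L [629.6  65.8   6.5] 0.2
tri rail R [601.2  68.6  12.4] 1.4
```

>>> drive_tool:
  increments:
    - [0.002, 0.001, -0.045, 0, 0, 0]
    - [0.0038, 0.0015, -0.09, 0, 0, 0]
    - [0.0038, 0.0015, -0.135, 0, 0, 0]
    - [0.0038, 0.0015, -0.165, 0, 0, 0]
    - [0.0038, 0.0015, -0.165, 0, 0, 0]

```text
time: 4.47
tool_pos: [611.8, 131.0, 71.6]
tcp_rot: [-179.7, 0.1, 91.6]
contact_force: [-1.1, 0.2, 0.7]
grip_width: 87.8
```

Run:
```python
from h import *
s=telemetry.read_state();print(s["time"],s["tool_pos"],s["tcp_rot"],s["contact_force"])
p=cap("wrist");save(p,"w2.png")
import pickle;pickle.dump(p,open("w2.pkl","wb"))
for l in ["bar1_red","rail"]: print(l,[(np.round(q["pixel"],1).tolist(),round(q["p"],2)) for q in pinpoint(l,p)[:3]])
```

```text
4.475 [611.75314463 131.01938091  71.61243899] [-1.79726965e+02  5.82815087e-02  9.15567148e+01] [-1.09407734  0.20963724  0.72380791]
bar1_red [([255.4, 223.5], 0.61), ([15.3, 276.6], 0.43)]
rail [([260.0, 226.1], 0.65)]
```

View pics/w2.png

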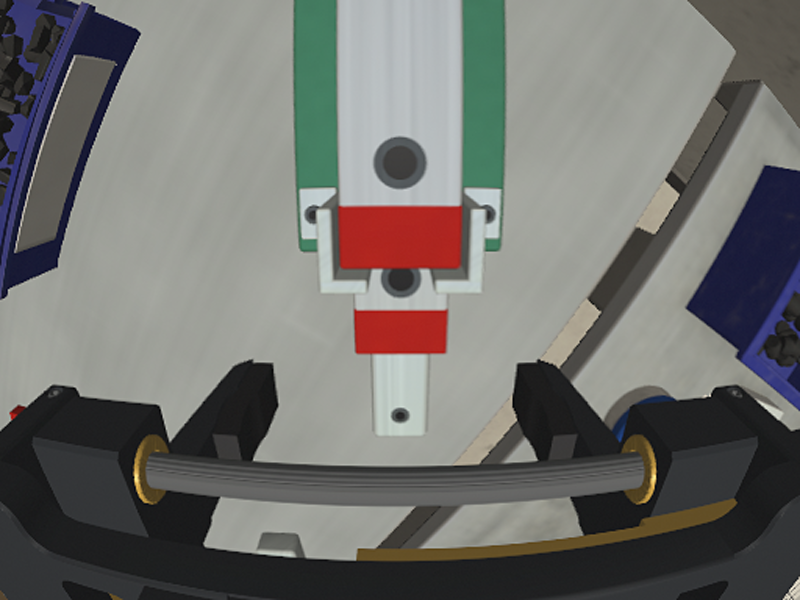

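Closer view: red face edge at (356..446,353), rail end at (374..426,434), gate legs at row 292.

Run:
```python
from h import *
import pickle
p=pickle.load(open("w1.pkl","rb"));q=pickle.load(open("w2.pkl","rb"));k=512/800
for n,w,v in [("redL",(375.5,258),(356,353)),("redR",(426.5,258),(446.5,353)),("redbL",(375.5,233),(355,310)),("redbR",(426.5,233),(447,310)),("railL",(384,317),(374,435)),("railR",(416.5,317),(426,435)),("guide L",(363,213),(320,292)),("guide R",(440,213),(481,292)),("baseL",(342,201),(299,250)),("baseR",(456.5,201),(502,250))]:
    A=ray(p,(w[0]*k,w[1]*k));B=ray(q,(v[0]*k,v[1]*k));X,e=tri([A,B]); print(n,X.round(1),round(e,1),"z32:",atz(B,32).round(1),"z20",atz(B,20).round(1))
```

```text
redL [594.1 124.8  34.2] 0.2 z32: [594.1 123.7  32. ] z20 [593.1 117.8  20. ]
redR [633.8 126.3  35. ] 0.2 z32: [634.4 124.9  32. ] z20 [636. 119.  20.]
redbL [593.6 144.2  31.9] 0.1 z32: [593.7 144.3  32. ] z20 [592.7 139.6  20. ]
redbR [633.  145.7  32.8] 0.2 z32: [633.2 145.4  32. ] z20 [634.8 140.9  20. ]
railL [601.7  70.1  20.1] 0.3 z32: [602.5  78.9  32. ] z20 [602.  70.  20.]
railR [628.9  71.   20.3] 0.1 z32: [627.9  79.6  32. ] z20 [629.1  70.8  20. ]
guide L [586.2 166.6  75.3] 0.3 z32: [578.7 152.   32. ] z20 [576.7 147.9  20. ]
guide R [638.4 168.2  75.2] 0.2 z32: [647.4 154.   32. ] z20 [649.8 150.   20. ]
baseL [565.7 166.   12.9] 0.6 z32: [570.2 170.2  32. ] z20 [567.6 167.3  20. ]
baseR [656.1 170.9  25.6] 0.4 z32: [654.8 172.7  32. ] z20 [657.7 169.9  20. ]
```

>>> drive_tool:
  increments:
    - [0.0015, 0, -0.03, 0, 0, 0]
    - [0.0015, 0, -0.05, 0, 0, 0]
    - [0.0015, 0, -0.058, 0, 0, 0]
    - [0.0015, 0, -0.058, 0, 0, 0]

```text
time: 5.12
tool_pos: [615.0, 131.3, 15.8]
tcp_rot: [-180.0, 0.0, 91.5]
contact_force: [-0.4, 0.3, 0.0]
grip_width: 88.2
```

>>> drive_tool:
  increments:
    - [-0.0005, 0, -0.002, 0, 0, 0]
    - [-0.0005, 0, -0.002, 0, 0, 0]
    - [-0.0005, 0, -0.002, 0, 0, 0]
    - [-0.0005, 0, -0.002, 0, 0, 0]
    - [-0.0005, 0, -0.002, 0, 0, 0]
    - [-0.0005, 0, -0.002, 0, 0, 0]
  fingers: 0.03
  newtons: 35

```text
time: 5.88
tool_pos: [614.4, 131.3, 13.8]
tcp_rot: [-180.0, 0.0, 91.6]
contact_force: [-0.0, -0.4, 0.2]
grip_width: 39.4
```

Run:
```python
from h import *
for i in range(3):
    s=telemetry.read_state();print(s["time"],s["tool_pos"],s["tcp_rot"],s["contact_force"],s["grip_width"])
    p=cap("wrist")
save(p,"w3.png")
```

```text
5.875 [614.42550155 131.3169243   13.83090406] [-1.79989444e+02  3.80548084e-03  9.15587050e+01] [-0.04912948 -0.3782247   0.20231802] 39.374122023017186
5.925 [614.41803313 131.32538876  13.79276017] [-1.79987305e+02  3.69686658e-03  9.15606644e+01] [-0.97082601 -0.51730482  1.62092402] 39.4794420259455
5.975 [614.42873666 131.36590209  13.82342778] [-1.79990513e+02  3.10126887e-03  9.15630137e+01] [-1.31153324 -0.28986224  0.9983582 ] 39.473159611937966
```

View pics/w3.png

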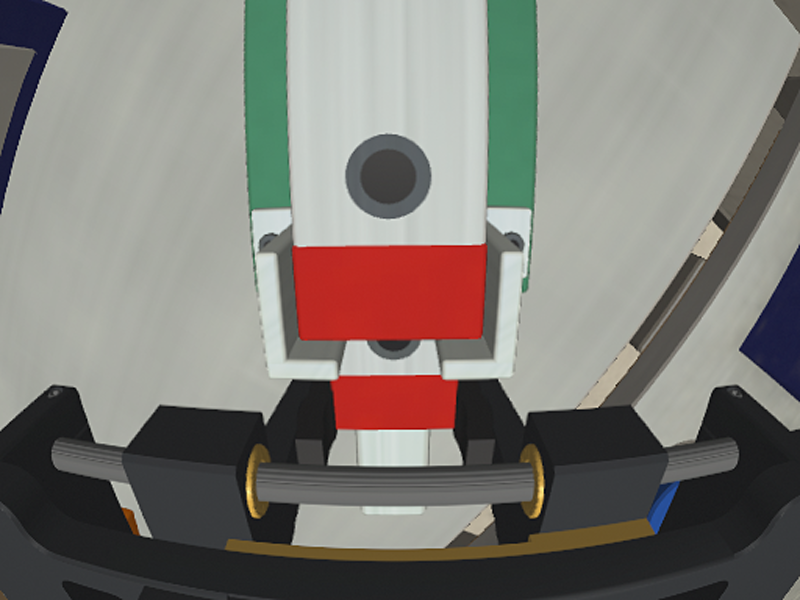

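The bar is gripped (39.4 mm). Now I pull it along the rail axis (0.027,−1).

>>> drive_tool:
  increments:
    - [0.0001, -0.004, 0, 0, 0, 0]
    - [0.0002, -0.009, 0, 0, 0, 0]
    - [0.0004, -0.015, 0, 0, 0, 0]
    - [0.0006, -0.021, 0, 0, 0, 0]
    - [0.0007, -0.027, 0, 0, 0, 0]
    - [0.0009, -0.033, 0, 0, 0, 0]
    - [0.001, -0.039, 0, 0, 0, 0]
    - [0.0012, -0.045, 0, 0, 0, 0]
    - [0.0014, -0.051, 0, 0, 0, 0]
    - [0.0015, -0.056, 0, 0, 0, 0]
    - [0.0016, -0.06, 0, 0, 0, 0]
    - [0.0016, -0.06, 0, 0, 0, 0]

```text
time: 7.52
tool_pos: [616.2, 79.0, 13.8]
tcp_rot: [179.9, -0.5, 91.8]
contact_force: [0.1, 6.0, 1.9]
grip_width: 39.3
```

Run:
```python
from h import *
s=telemetry.read_state();print(s["time"],s["tool_pos"],s["tcp_rot"],s["contact_force"],s["grip_width"])
p=cap("wrist");save(p,"w4.png")
```

```text
7.525 [616.16986201  79.03333201  13.81198526] [179.94031792  -0.52877313  91.81499312] [0.14397517 6.00022911 1.85995352] 39.255959778498536
```

View pics/w4.png

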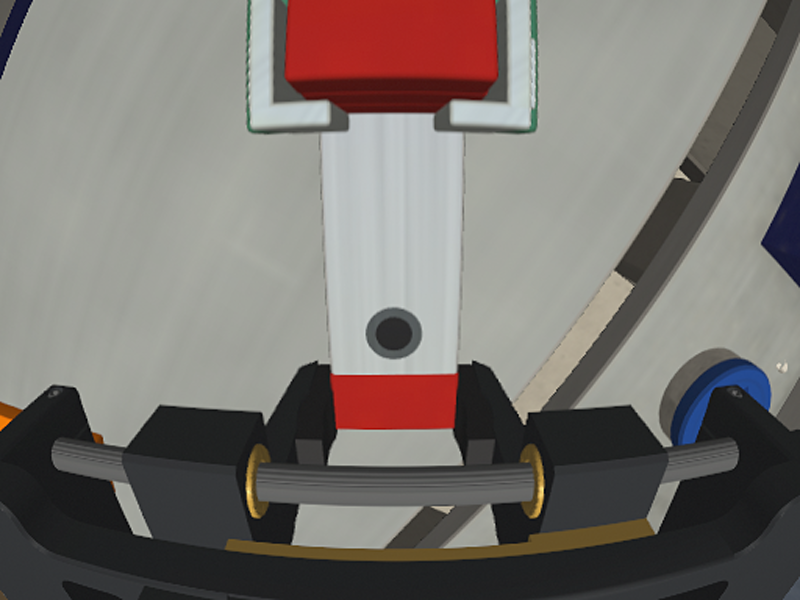

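The bar is sliding (52 mm so far, 6 N drag) and the upper bars are held by the gate. Continuing.

>>> drive_tool:
  increments:
    - [0.0001, -0.004, 0, 0, 0, 0]
    - [0.0002, -0.008, 0, 0, 0, 0]
    - [0.0004, -0.013, 0, 0, 0, 0]
    - [0.0005, -0.018, 0, 0, 0, 0]
    - [0.0006, -0.023, 0, 0, 0, 0]
    - [0.0008, -0.028, 0, 0, 0, 0]
    - [0.0009, -0.033, 0, 0, 0, 0]
    - [0.001, -0.038, 0, 0, 0, 0]
    - [0.0011, -0.043, 0, 0, 0, 0]
    - [0.0013, -0.047, 0, 0, 0, 0]
    - [0.0013, -0.048, 0, 0, 0, 0]
    - [0.0013, -0.048, 0, 0, 0, 0]

```text
time: 9.07
tool_pos: [617.4, 22.5, 13.7]
tcp_rot: [-180.0, 0.1, 91.5]
contact_force: [0.6, 0.3, 0.3]
grip_width: 39.4
```

Run:
```python
from h import *
s=telemetry.read_state();print(s["time"],s["tool_pos"],s["tcp_rot"],s["contact_force"],s["grip_width"])
p=cap("wrist");save(p,"w5.png")
a=cap("scene");save(a,"s5.png",(110,190,260,325))
b=cap("side");save(b,"d5.png",(200,110,310,205))
```

```text
9.075 [617.35129155  22.5393818   13.69306486] [-1.79989759e+02  5.27020025e-02  9.15213526e+01] [0.63943511 0.31027663 0.31184812] 39.391215351334615
```

View pics/w5.png

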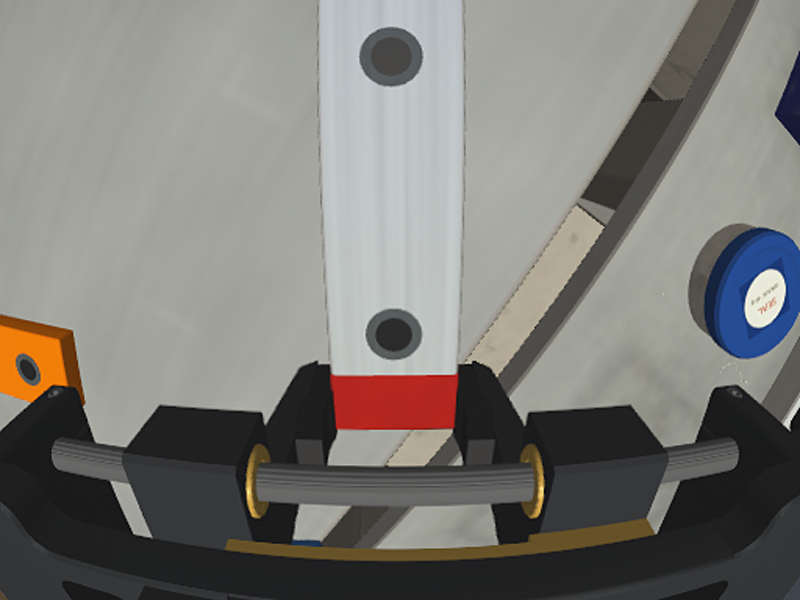

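View pics/s5.png

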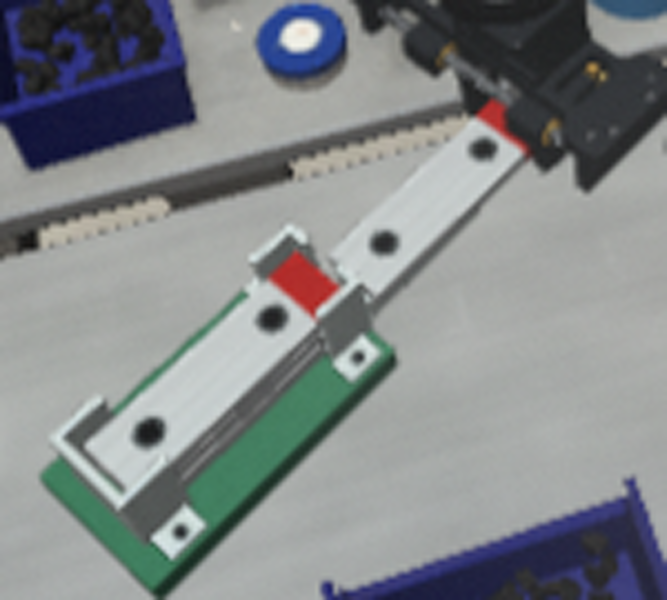

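View pics/d5.png

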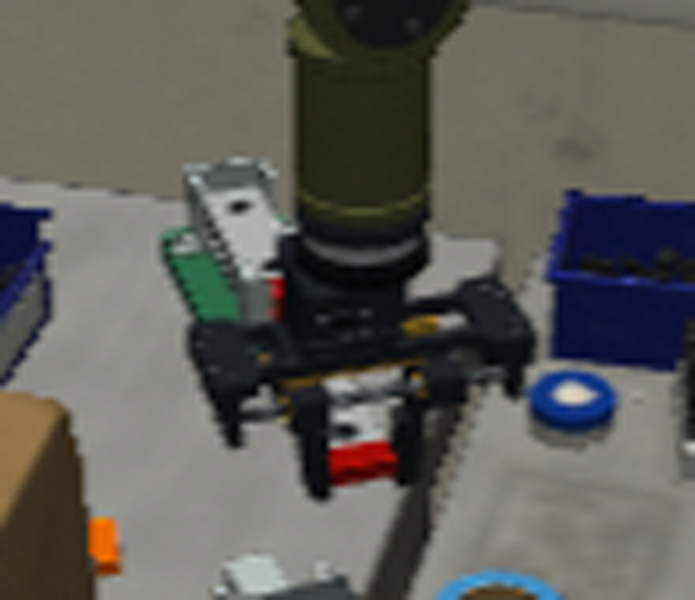

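The three upper bars lie flat in the magazine, and bar1 is fully out on the rail. I release, slide back beside it and regrasp near its plain end.

>>> drive_tool:
  increments:
    - [0, 0, 0, 0, 0, 0]
    - [0, 0, 0, 0, 0, 0]
    - [0, 0, 0, 0, 0, 0]
    - [0, 0, 0, 0, 0, 0]
    - [0, 0, 0, 0, 0, 0]
  fingers: 0.075

```text
time: 9.85
tool_pos: [617.5, 23.4, 13.7]
tcp_rot: [180.0, 0.0, 91.6]
contact_force: [-0.1, -0.4, -0.6]
grip_width: 74.9
```

>>> drive_tool:
  increments:
    - [-0.0006, 0.022, 0, 0, 0, 0]
    - [-0.0012, 0.045, 0, 0, 0, 0]
    - [-0.0018, 0.067, 0, 0, 0, 0]
    - [-0.0024, 0.09, 0, 0, 0, 0]
    - [-0.0029, 0.107, 0, 0, 0, 0]
    - [-0.003, 0.11, 0, 0, 0, 0]
    - [-0.003, 0.11, 0, 0, 0, 0]

```text
time: 10.72
tool_pos: [614.5, 132.4, 13.7]
tcp_rot: [180.0, 0.1, 91.5]
contact_force: [-0.3, -0.5, -0.5]
grip_width: 74.7
```

Run:
```python
from h import *
s=telemetry.read_state();print(s["time"],s["tool_pos"],s["tcp_rot"],s["contact_force"],s["grip_width"])
p=cap("wrist");save(p,"w6.png")
k=512/800
import pickle;pickle.dump(p,open("w6.pkl","wb"))
```

```text
10.725 [614.48857476 132.43503837  13.72441833] [1.79999354e+02 5.40063691e-02 9.15168119e+01] [-0.33909791 -0.4574288  -0.49481259] 74.7051099408821
```

View pics/w6.png

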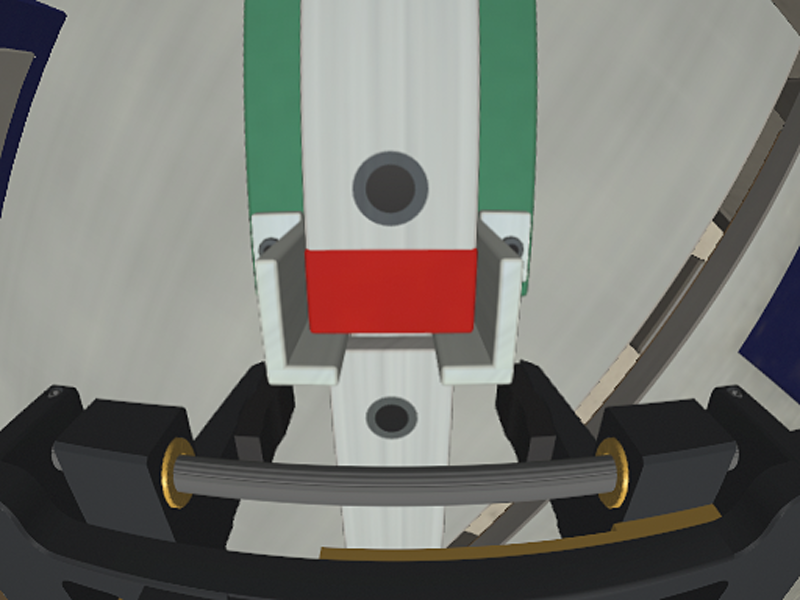

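Plain end visible near (390,348). Before gripping, I look at the nest with an unobstructed wrist camera.

>>> drive_tool:
  increments:
    - [0, 0, 0.05, 0, 0, 0]
    - [0, -0.005, 0.105, 0, 0, 0]
    - [-0.015, -0.04, 0.15, 0, 0, 0.01]
    - [-0.035, -0.085, 0.185, 0, 0, 0.025]
    - [-0.055, -0.135, 0.185, 0, 0, 0.04]
    - [-0.075, -0.18, 0.185, 0, 0, 0.04]
    - [-0.078, -0.19, 0.185, 0, 0, 0.04]
    - [-0.078, -0.19, 0.185, 0, 0, 0.04]

```text
time: 11.78
tool_pos: [536.4, -57.9, 198.9]
tcp_rot: [180.0, 0.0, 93.7]
contact_force: [0.1, 0.5, 0.2]
grip_width: 74.7
```

Run:
```python
from h import *
s=telemetry.read_state();print(s["time"],s["tool_pos"],s["tcp_rot"],s["contact_force"],s["grip_width"])
p=cap("wrist");save(p,"w7.png")
import pickle;pickle.dump(p,open("w7.pkl","wb"))
for l in ["nest","stop"]: print(l,[(np.round(q["pixel"],1).tolist(),round(q["p"],2)) for q in pinpoint(l,p)[:3]])
```

```text
11.775 [536.37560798 -57.91882246 198.85927626] [1.79982159e+02 1.14961750e-02 9.36780453e+01] [0.12434835 0.48238782 0.18028803] 74.66504442046167
nest [([256.6, 186.1], 0.88)]
stop [([257.8, 255.5], 0.89)]
```

View pics/w7.png

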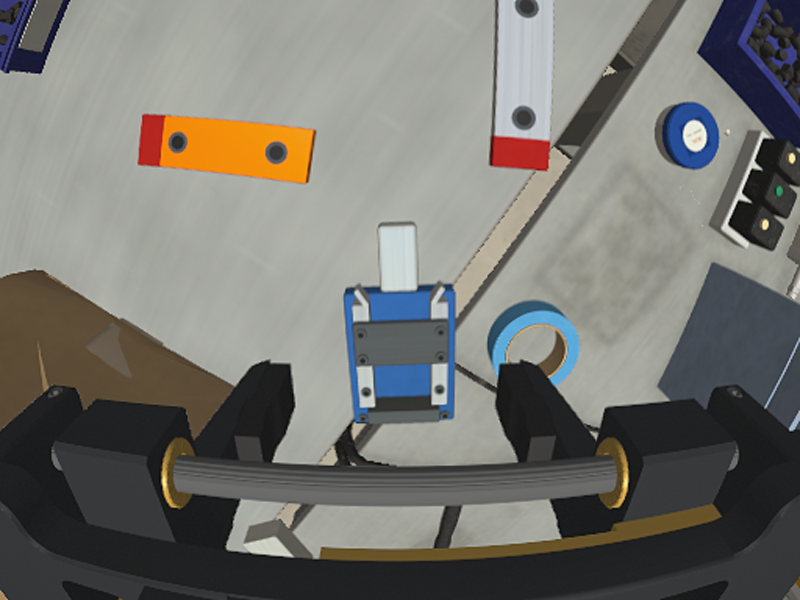

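Nest fully visible: rail (378..417, 223..291), flares (356/443,287), bridge (357..448, 320..365), stop top near row 405. One lower view follows, to get heights.

>>> drive_tool:
  increments:
    - [0, 0.008, -0.045, 0, 0, 0]
    - [0, 0.015, -0.08, 0, 0, 0]
    - [0, 0.015, -0.08, 0, 0, 0]
    - [0, 0.015, -0.08, 0, 0, 0]

```text
time: 12.42
tool_pos: [537.4, -41.3, 119.6]
tcp_rot: [179.9, 0.0, 93.9]
contact_force: [-0.6, -0.4, -0.4]
grip_width: 75.0
```

Run:
```python
from h import *
s=telemetry.read_state();print(s["time"],s["tool_pos"],s["tcp_rot"],s["contact_force"],s["grip_width"])
p=cap("wrist");save(p,"w8.png")
import pickle;pickle.dump(p,open("w8.pkl","wb"))
q=pickle.load(open("w7.pkl","rb"));save(q,"w7c.png",(205,130,310,280));save(p,"w8c.png",(190,120,325,300))
for l in ["nest","stop"]: print(l,[(np.round(q["pixel"],1).tolist(),round(q["p"],2)) for q in pinpoint(l,p)[:3]])
```

```text
12.425 [537.38558279 -41.25112269 119.5730193 ] [1.79912604e+02 1.03757217e-02 9.38937514e+01] [-0.61774225 -0.41472666 -0.430457  ] 74.98775340979255
nest [([254.6, 227.6], 0.92)]
stop [([257.6, 302.0], 0.92)]
```

View pics/w7c.png

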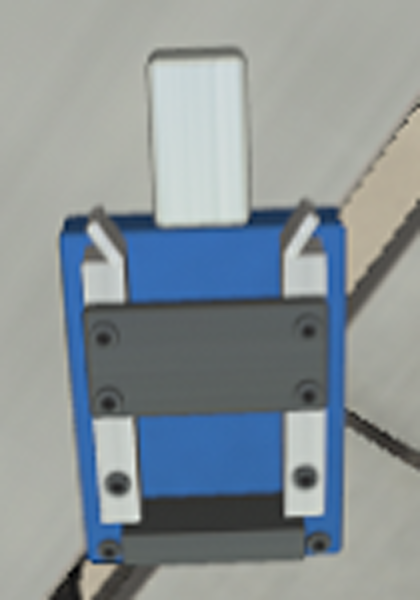

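View pics/w8c.png

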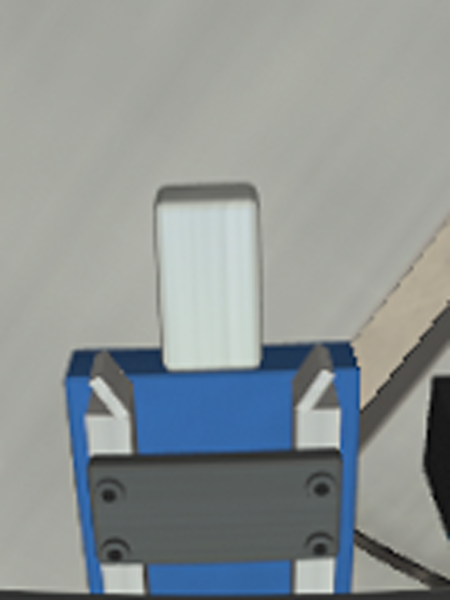

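Run:
```python
from h import *
import pickle
p=pickle.load(open("w7.pkl","rb"));q=pickle.load(open("w8.pkl","rb"))
P=lambda v:(205+v[0]/4,130+v[1]/4)
Q=lambda v:(190+v[0]/(10/3),120+v[1]/(10/3))
for n,a,b,z in [("rail oL",(149,60),(157,200),20),("rail oR",(245,58),(257,198),20),("rail iL",(156,226),(163,369),20),("rail iR",(248,226),(261,369),20),
 ("base nL",(62,231),(67,380),20),("base nR",(342,226),(357,373),20),("br nL",(85,308),(89,459),45),("br nR",(325,302),(341,453),45),("br fL",(92,413),(96,565),45),("br fR",(327,407),(340,558),45),
 ("guide top flare bend L",(124,252),(130,417),37),("guide flare bend R",(283,252),(298,410),37)]:
    A=ray(p,P(a));B=ray(q,Q(b));X,e=tri([A,B]);print(n,X.round(1),round(e,1),"| atz",z,atz(A,z)[:2].round(1),atz(B,z)[:2].round(1))
for n,a,z in [("gin L1",(127,300),37),("gin R1",(283,300),37),("gin L2",(138,515),37),("gin R2",(285,515),37),("base fL",(92,562),20),("base fR",(342,553),20),("stop foot L?",(138,497),37),("stopR",(285,495),37)]:
    print(n,atz(ray(p,P(a)),z).round(1))
for l in ["nest","stop"]:
    a=pinpoint(l,p)[0]["pixel"];b=pinpoint(l,q)[0]["pixel"];print(l,tri([ray(p,a),ray(q,b)]),atz(ray(p,a),0 if l=="nest" else 20))
r=pickle.load(open("w6.pkl","rb"));k=512/800
for v in [(350,347),(432,347),(391,347)]: print("plain?",atz(ray(r,(v[0]*k,v[1]*k)),32).round(1))
k=512/800
for v in [(491,165),(548,170),(491,135)]: print("red",atz(ray(p,(v[0]*k,v[1]*k)),32).round(1))
```

```text
rail oL [523.  -35.3  16.3] 0.1 | atz 20 [523.  -34.6] [523.2 -34.1]
rail oR [549.6 -33.   15.9] 0.2 | atz 20 [549.5 -32.3] [549.1 -31.8]
rail iL [527.5 -82.6  20.8] 0.2 | atz 20 [527.7 -82.9] [527.3 -83. ]
rail iR [554.3 -81.1  20.2] 0.1 | atz 20 [554.2 -81.2] [554.4 -81.2]
base nL [501.9 -81.9  32.6] 0.2 | atz 20 [500.5 -86.2] [500.4 -88.6]
base nR [580.  -76.9  28. ] 0.2 | atz 20 [581.5 -79.4] [581.5 -80.9]
br nL [ 509.3 -101.1   40.8] 0.2 | atz 45 [509.8 -99.4] [509.5 -98.4]
br nR [576.2 -95.6  39.5] 0.2 | atz 45 [575.2 -93.4] [575.3 -92.2]
br fL [ 512.9 -126.8   54.1] 0.4 | atz 45 [ 512.7 -131.6] [ 511.8 -134.1]
br fR [ 578.3 -122.4   51.1] 0.1 | atz 45 [ 579.3 -125.5] [ 579.7 -127.1]
guide top flare bend L [520.3 -78.6  55.6] 0.1 | atz 37 [519.4 -85.3] [519.5 -89.3]
guide flare bend R [562.4 -79.4  45.7] 0.1 | atz 37 [563.2 -82.5] [563.7 -84.2]
gin L1 [520.9 -99.5  37. ]
gin R1 [564.5 -96.7  37. ]
gin L2 [ 527.3 -170.1   37. ]
gin R2 [ 572.  -167.4   37. ]
base fL [ 512.8 -200.7   20. ]
base fR [ 594.7 -192.2   20. ]
stop foot L? [ 527.  -163.7   37. ]
stopR [ 571.3 -160.2   37. ]
nest (array([542.49318858, -86.95571412,   3.57212456]), np.float64(0.2589185288980149)) [ 5.42880253e+02 -8.81311013e+01  5.68434189e-14]
stop (array([ 552.48956921, -190.22177248,   -5.60614666]), np.float64(0.7450304220355954)) [ 550.19536623 -174.47270843   20.        ]
plain? [599.8 155.7  32. ]
plain? [624.9 156.4  32. ]
plain? [612.4 156.1  32. ]
red [596.4  15.9  32. ]
red [637.4  17.   32. ]
red [594.6  36.3  32. ]
```

Nest: mouth ≈ (541.3,−86), axis direction ≈ (0.0995,−0.995), stop ≈ (549.8,−170.6). Heights agree with the text: rail about 16–21, bridge about 40–54 by rough picking. Bar1's red end is at (616.9,16.4) and its plain end at y≈156. Back to grasp it.

>>> drive_tool:
  increments:
    - [0.018, 0.045, 0.03, 0, 0, -0.01]
    - [0.038, 0.09, 0.04, 0, 0, -0.02]
    - [0.058, 0.135, 0.04, 0, 0, -0.03]
    - [0.078, 0.172, 0.02, 0, 0, -0.04]
    - [0.078, 0.175, -0.02, 0, 0, -0.04]
    - [0.078, 0.175, -0.065, 0, 0, -0.04]
    - [0.078, 0.175, -0.095, 0, 0, -0.04]
    - [0.078, 0.175, -0.105, 0, 0, -0.04]
    - [0.078, 0.175, -0.105, 0, 0, -0.04]

```text
time: 13.9
tool_pos: [614.5, 133.2, 13.9]
tcp_rot: [-180.0, 0.0, 91.5]
contact_force: [0.1, -0.3, 1.4]
grip_width: 74.8
```

>>> drive_tool:
  increments:
    - [0, 0, 0, 0, 0, 0]
    - [0, 0, 0, 0, 0, 0]
    - [0, 0, 0, 0, 0, 0]
    - [0, 0, 0, 0, 0, 0]
    - [0, 0, 0, 0, 0, 0]
    - [0, 0, 0, 0, 0, 0]
  fingers: 0.03
  newtons: 58

```text
time: 14.65
tool_pos: [614.5, 133.5, 14.2]
tcp_rot: [180.0, -0.0, 91.5]
contact_force: [-1.1, 0.2, 6.0]
grip_width: 39.4
```

>>> drive_tool:
  increments:
    - [0, -0.002, 0.008, 0, 0, 0]
    - [0, -0.008, 0.02, 0, 0, 0]
    - [0, -0.018, 0.035, 0, 0, 0]
    - [-0.012, -0.03, 0.04, 0, 0, 0.01]
    - [-0.03, -0.042, 0.04, 0, 0, 0.025]
    - [-0.05, -0.055, 0.04, 0, 0, 0.045]
    - [-0.07, -0.067, 0.04, 0, 0, 0.06]
    - [-0.084, -0.073, 0.04, 0, 0, 0.073]
    - [-0.0877, -0.073, 0.04, 0, 0, 0.073]
    - [-0.0877, -0.073, 0.04, 0, 0, 0.073]
    - [-0.0877, -0.073, 0.04, 0, 0, 0.073]

```text
time: 16.02
tool_pos: [527.8, 60.8, 54.0]
tcp_rot: [179.9, -0.0, 95.7]
contact_force: [-0.3, 0.1, -1.5]
grip_width: 39.6
```

Run:
```python
from h import *
s=telemetry.read_state();print(s["time"],s["tool_pos"],s["tcp_rot"],s["contact_force"],s["torque"],s["grip_width"])
p=cap("wrist");save(p,"w9.png")
a=cap("scene");save(a,"s9.png",(130,160,330,310))
b=cap("side");save(b,"d9.png",(200,120,320,230))
import pickle;pickle.dump((p,a,b),open("p9.pkl","wb"))
for l in ["bar1_red","bar1_plain"]:
  for c in (p,a,b): print(l,[(np.round(q["pixel"],1).tolist(),round(q["p"],2)) for q in pinpoint(l,c)[:3]])
```

```text
16.025 [527.84204292  60.79791241  53.98133363] [ 1.79899819e+02 -1.66156721e-02  9.57476249e+01] [-0.3364113   0.05776779 -1.4919793 ] [0.04758616 0.08520165 0.00686215] 39.587466925502234
bar1_red [([32.9, 223.4], 0.69)]
bar1_red [([316.6, 290.9], 0.91), ([267.7, 210.3], 0.75)]
bar1_red [([239.3, 185.8], 0.59), ([268.5, 305.2], 0.36)]
bar1_plain [([252.2, 224.1], 0.94), ([174.9, 261.8], 0.84)]
bar1_plain [([238.7, 247.1], 0.73), ([269.8, 252.1], 0.67)]
bar1_plain [([228.2, 171.9], 0.85), ([274.7, 208.1], 0.46), ([217.8, 194.3], 0.41)]
```

View pics/w9.png

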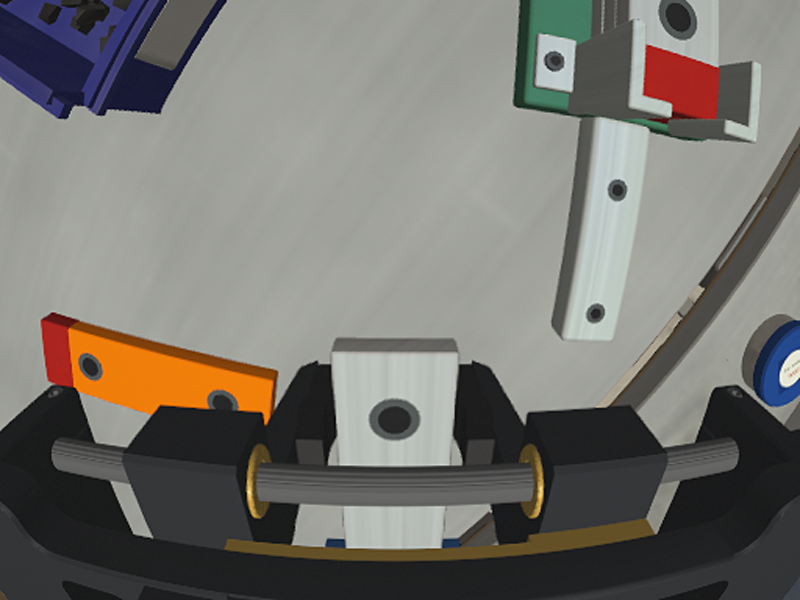

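View pics/s9.png

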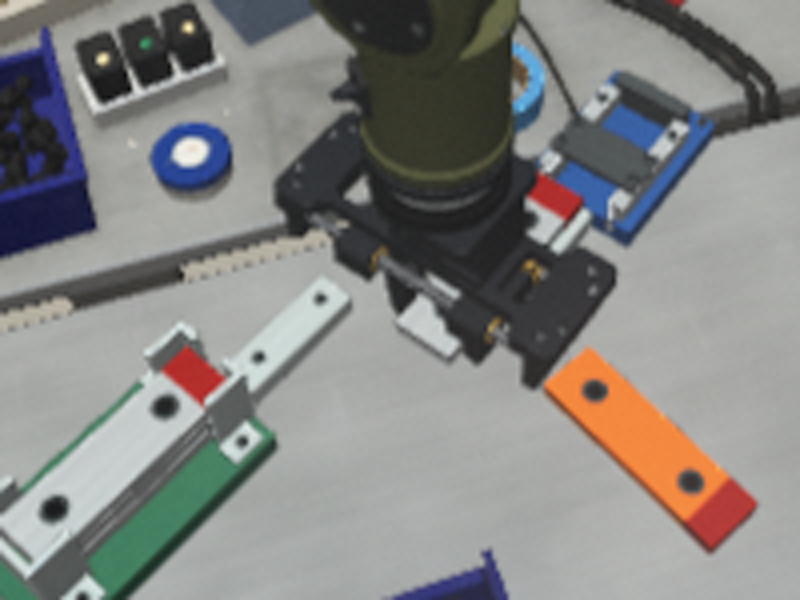

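View pics/d9.png

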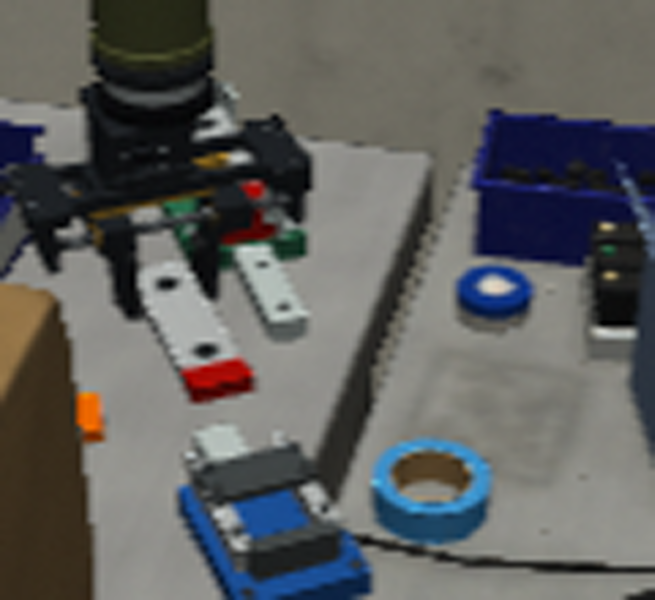

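Run:
```python
from h import *
import pickle
p,a,b=pickle.load(open("p9.pkl","rb"))
save(a,"s9z.png",(240,190,290,228));save(b,"d9z.png",(215,160,255,200))
save(p,"w9z.png",(195,200,315,290))
# expected pixels if no droop: bar bottom z=60 (tool 54 vs 14 -> +40)
R=np.array([527.8,60.8]);d=np.array([.0995,-.995]);n=np.array([.995,.0995])
for z in (72,67,62):
    for sgn in (-1,1):
        X=list(R+d*117+n*sgn*20)+[z]
        print(z,sgn,"scene",np.round((np.array(proj(a,X))-[240,190])*16,0),"side",np.round((np.array(proj(b,X))-[215,160])*15,0))
```

```text
72 -1 scene [559. 299.] side [309. 461.]
72 1 scene [350. 179.] side [477. 423.]
67 -1 scene [557. 318.] side [310. 479.]
67 1 scene [349. 198.] side [477. 440.]
62 -1 scene [556. 336.] side [311. 497.]
62 1 scene [348. 217.] side [477. 458.]
```

View pics/s9z.png

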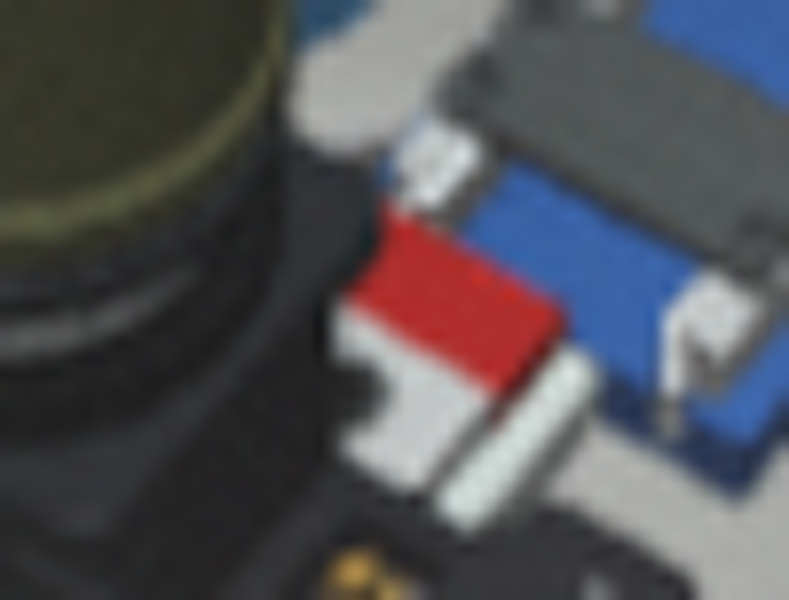

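View pics/d9z.png

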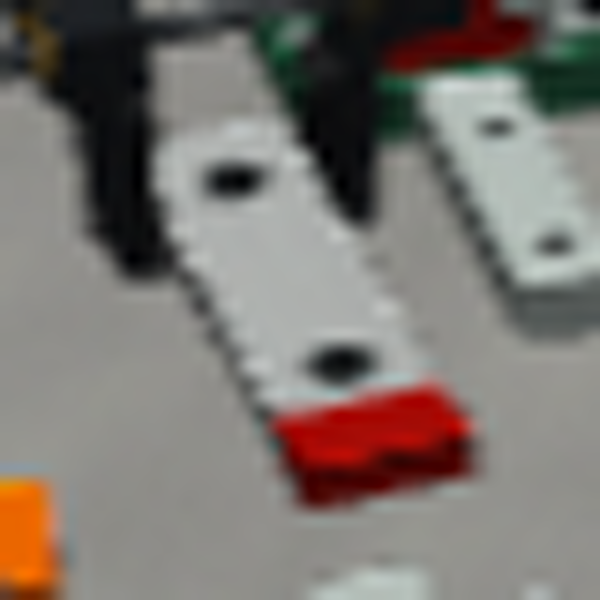

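No visible droop (red end top at z≈70 against 72 expected, within calibration). I lower to about 2 mm above the rail and start the insertion to the mouth.

>>> drive_tool:
  increments:
    - [-0.001, 0, -0.015, 0, 0, 0]
    - [-0.001, 0, -0.03, 0, 0, 0]
    - [-0.001, 0, -0.038, 0, 0, 0]
    - [-0.001, 0, -0.038, 0, 0, 0]
    - [-0.0005, -0.005, -0.038, 0, 0, 0]
    - [0, -0.01, -0.038, 0, 0, 0]
    - [0.0005, -0.015, -0.038, 0, 0, 0]
    - [0.001, -0.02, -0.038, 0, 0, 0]
    - [0.0015, -0.025, -0.038, 0, 0, 0]
    - [0.0015, -0.025, -0.038, 0, 0, 0]

```text
time: 17.73
tool_pos: [528.3, 34.6, 15.8]
tcp_rot: [180.0, 0.0, 95.7]
contact_force: [-0.7, 0.1, -2.4]
grip_width: 38.9
```

Run:
```python
from h import *
s=telemetry.read_state();print(s["time"],s["tool_pos"],s["tcp_rot"],s["contact_force"],s["torque"],s["grip_width"])
a=cap("scene");save(a,"s10.png",(250,170,320,222))
b=cap("side");save(b,"d10.png",(220,160,290,230))
```

```text
17.725 [528.30484459  34.63876209  15.78690537] [1.79993881e+02 1.98266698e-02 9.56746845e+01] [-0.74460795  0.0609689  -2.36437056] [0.07731836 0.09746795 0.00698015] 38.91949836614955
```

View pics/s10.png

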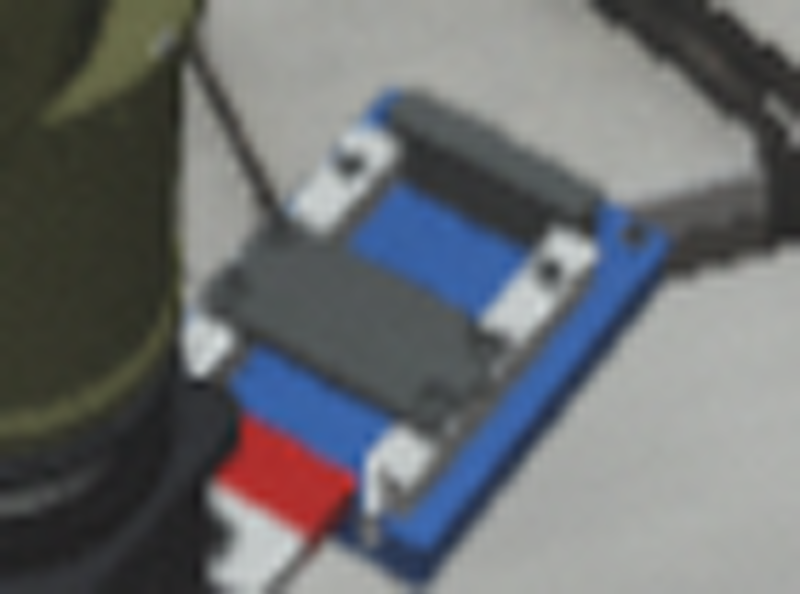

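View pics/d10.png

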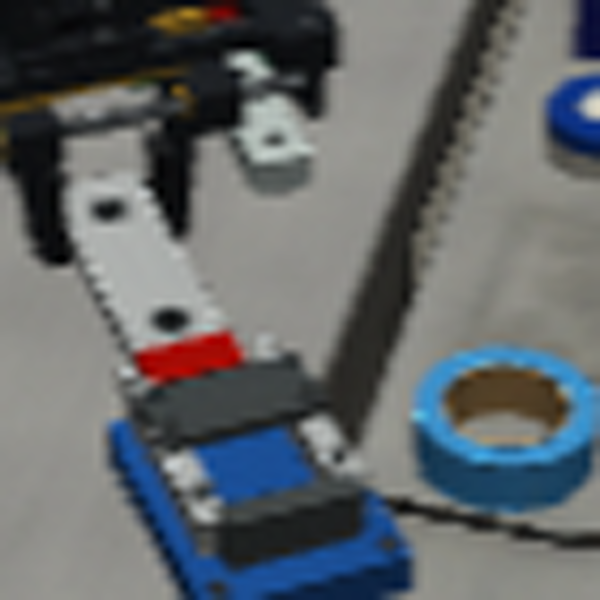

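The red end is between the flares, about 1 mm to the −x side. I correct by +1 mm and slide in.

>>> drive_tool:
  increments:
    - [0.001, 0, 0, 0, 0, 0]
    - [0.0015, -0.005, 0, 0, 0, 0]
    - [0.002, -0.012, 0, 0, 0, 0]
    - [0.003, -0.02, 0, 0, 0, 0]
    - [0.0038, -0.028, 0, 0, 0, 0]
    - [0.0046, -0.036, 0, 0, 0, 0]
    - [0.0054, -0.044, 0, 0, 0, 0]
    - [0.0062, -0.052, 0, 0, 0, 0]
    - [0.007, -0.06, 0, 0, 0, 0]
    - [0.0078, -0.068, 0, 0, 0, 0]
    - [0.0086, -0.076, 0, 0, 0, 0]
    - [0.009, -0.08, 0, 0, 0, 0]

```text
time: 19.32
tool_pos: [537.3, -45.5, 15.7]
tcp_rot: [180.0, 0.0, 95.7]
contact_force: [-0.3, 0.2, -2.3]
grip_width: 39.2
```

Run:
```python
from h import *
s=telemetry.read_state();print(s["time"],s["tool_pos"],s["tcp_rot"],s["contact_force"],s["torque"],s["grip_width"])
a=cap("scene");save(a,"s11.png",(250,170,320,222))
b=cap("side");save(b,"d11.png",(220,160,290,230))
```

```text
19.325 [537.29541729 -45.45536577  15.74584294] [1.79994941e+02 1.70667886e-02 9.56926735e+01] [-0.33488003  0.20042209 -2.32409905] [ 0.02902126  0.14104525 -0.03227597] 39.22637142127515
```

View pics/s11.png

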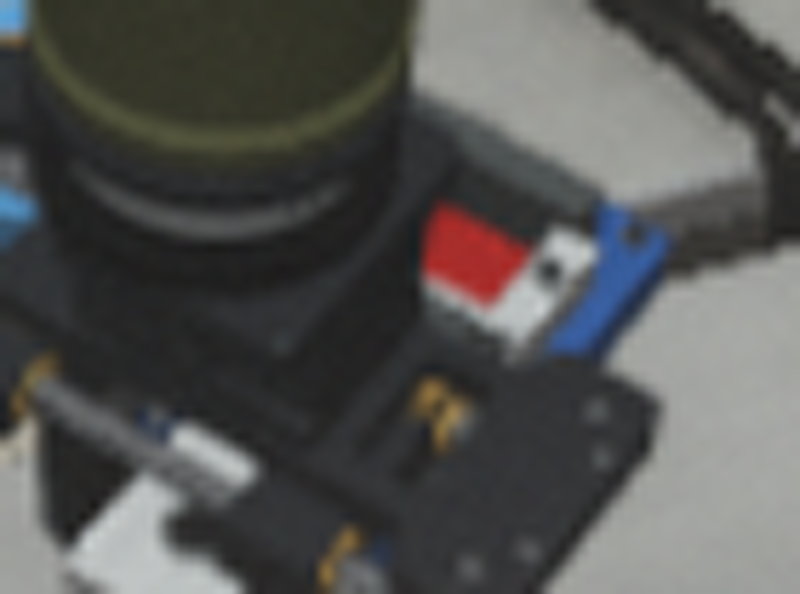

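View pics/d11.png

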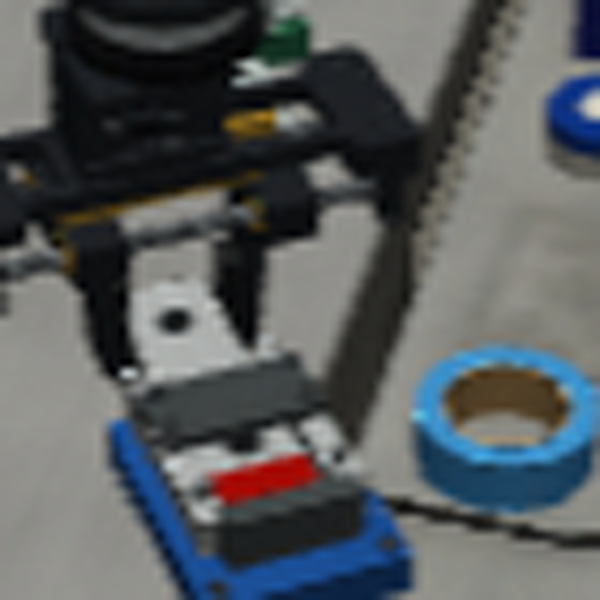

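Inside under the bridge with no side load. Now I lower onto the floor and push gently to the stop.

>>> drive_tool:
  increments:
    - [0, 0, -0.001, 0, 0, 0]
    - [0.0003, -0.003, -0.0015, 0, 0, 0]
    - [0.0006, -0.006, -0.0015, 0, 0, 0]
    - [0.0008, -0.008, -0.0015, 0, 0, 0]
    - [0.001, -0.01, -0.0015, 0, 0, 0]
    - [0.0012, -0.012, -0.0015, 0, 0, 0]
    - [0.0014, -0.014, -0.0015, 0, 0, 0]
    - [0.0014, -0.014, -0.0015, 0, 0, 0]

```text
time: 20.42
tool_pos: [537.8, -53.1, 14.2]
tcp_rot: [-179.9, -0.4, 96.0]
contact_force: [-2.5, 10.4, 0.5]
grip_width: 39.3
```

Run:
```python
from h import *
s=telemetry.read_state();print(s["time"],s["tool_pos"],s["tcp_rot"],s["contact_force"],s["torque"],s["grip_width"])
b=cap("side");save(b,"d12.png",(220,160,290,230))
a=cap("scene");save(a,"s12.png",(250,170,320,222))
```

```text
20.425 [537.77183814 -53.06241662  14.17476827] [-179.9284863    -0.38868849   95.9835    ] [-2.45336389 10.42185225  0.48833375] [ 2.14132268  0.40703134 -0.10911481] 39.345150604490144
```

View pics/s12.png

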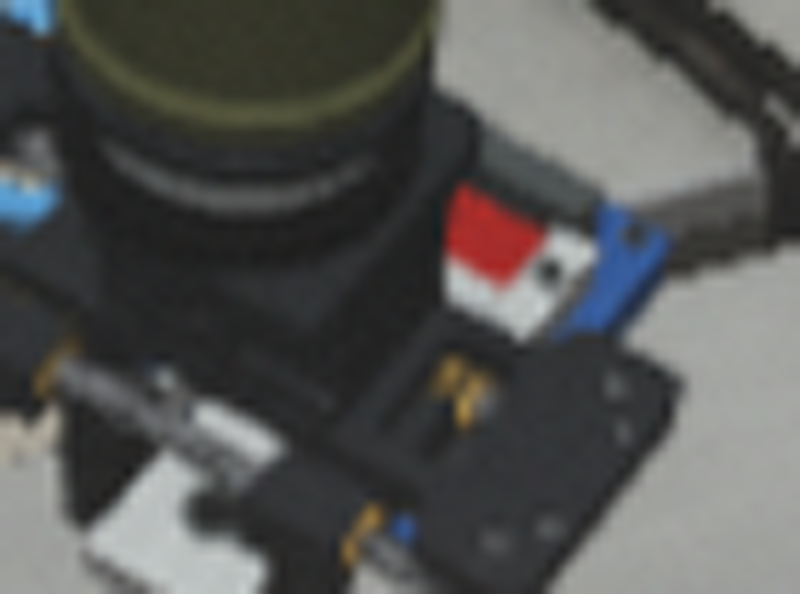

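Contact at 10 N with TCP y=−53.1 (−54.2 expected): home. I relax the push, open, and lift.

>>> drive_tool:
  increments:
    - [-0.0003, 0.003, 0, 0, 0, 0]
    - [-0.0005, 0.005, 0, 0, 0, 0]
    - [-0.0005, 0.005, 0, 0, 0, 0]

```text
time: 20.9
tool_pos: [538.0, -53.0, 14.2]
tcp_rot: [-180.0, -0.0, 95.8]
contact_force: [-1.5, 4.6, -1.1]
grip_width: 39.6
```

>>> drive_tool:
  increments:
    - [0, 0, 0, 0, 0, 0]
    - [0, 0, 0, 0, 0, 0]
    - [0, 0, 0, 0, 0, 0]
    - [0, 0, 0, 0, 0, 0]
    - [0, 0, 0, 0, 0, 0]
  fingers: 0.075

```text
time: 21.52
tool_pos: [538.2, -53.8, 14.3]
tcp_rot: [180.0, 0.0, 95.7]
contact_force: [0.3, 0.4, 0.2]
grip_width: 74.9
```

>>> drive_tool:
  increments:
    - [0, 0, 0.02, 0, 0, 0]
    - [0, 0, 0.06, 0, 0, 0]
    - [0, 0, 0.11, 0, 0, 0]
    - [0, 0.01, 0.16, 0, 0, 0]
    - [0, 0.01, 0.185, 0, 0, 0]
    - [0, 0.01, 0.185, 0, 0, 0]
    - [0, 0.01, 0.185, 0, 0, 0]

```text
time: 22.4
tool_pos: [537.3, -43.8, 198.2]
tcp_rot: [-179.9, -0.0, 95.7]
contact_force: [1.0, -0.8, 0.3]
grip_width: 75.1
```

Run:
```python
from h import *
s=telemetry.read_state();print(s["time"],s["tool_pos"],s["tcp_rot"],s["contact_force"],s["grip_width"])
p=cap("wrist");save(p,"w13.png");save(p,"w13c.png",(205,130,310,290))
a=cap("scene");save(a,"s13.png",(100,160,330,325))
b=cap("side");save(b,"d13.png",(210,120,290,230))
import pickle;pickle.dump(p,open("w13.pkl","wb"))
```

```text
22.4 [537.32693473 -43.78897466 198.22847306] [-1.79894158e+02 -5.36219268e-03  9.57232890e+01] [ 0.95237213 -0.83041614  0.2787384 ] 75.06876670821246
```

View pics/w13c.png

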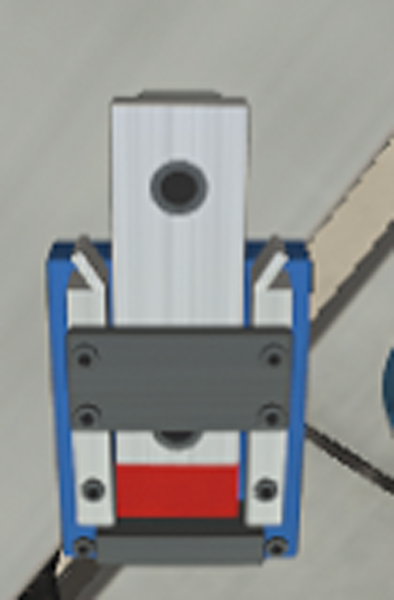

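View pics/s13.png

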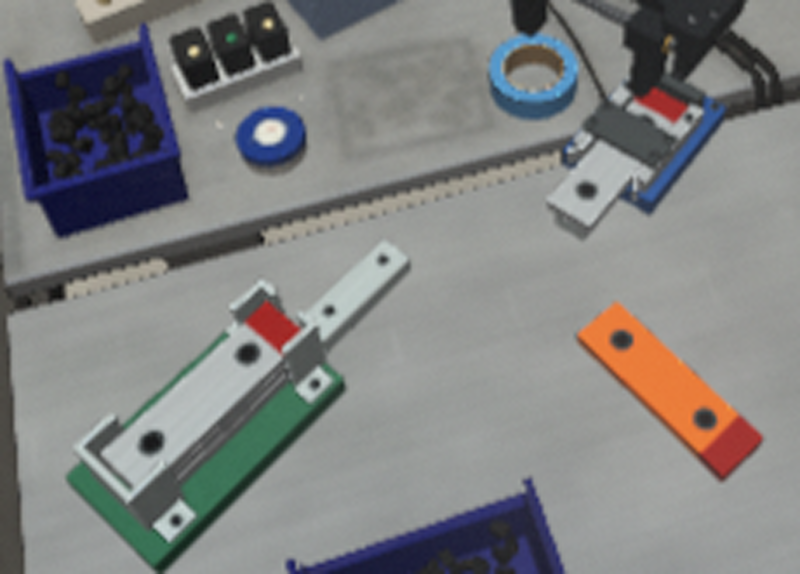

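View pics/d13.png

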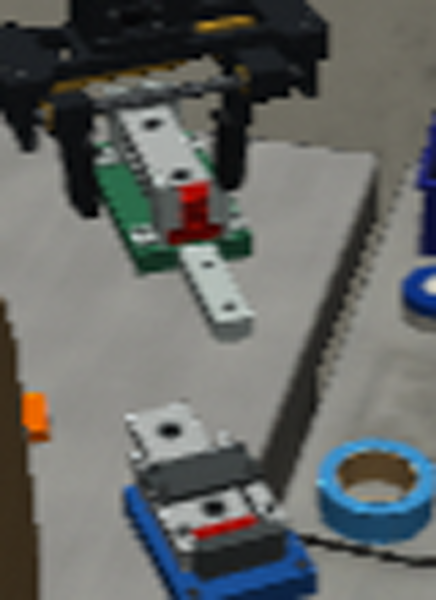

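Run:
```python
from h import *
import pickle
p=pickle.load(open("w13.pkl","rb"));s=600/160
O=np.array([541.3,-86]);d=np.array([.0995,-.995]);n=np.array([.995,.0995])
for nm,v,z in [("red L",(118,517),32),("red R",(238,517),32),("redtail L",(117,464),32),("plain L",(113,101),32),("plain R",(247,101),32),("g end L",(80,525),37),("g end R",(248,525),37),("g inner L",(115,525),37),("bridge near",(180,328),45),("bridge far",(180,430),45),("base f",(180,563),20)]:
    X=atz(ray(p,(205+v[0]/s,130+v[1]/s)),z);print(nm,X.round(1),"nest x,y",round((X[:2]-O)@d,1),round((X[:2]-O)@n,1))
```

```text
red L [ 529.2 -173.1   32. ] nest x,y 85.5 -20.7
red R [ 569.2 -169.1   32. ] nest x,y 85.4 19.5
redtail L [ 527.3 -152.2   32. ] nest x,y 64.4 -20.5
plain L [516.5 -32.3  32. ] nest x,y -55.9 -19.3
plain R [554.8 -28.4  32. ] nest x,y -55.9 19.2
g end L [ 516.9 -174.4   37. ] nest x,y 85.6 -33.1
g end R [ 572.3 -168.6   37. ] nest x,y 85.3 22.6
g inner L [ 528.4 -173.1   37. ] nest x,y 85.4 -21.5
bridge near [542.2 -95.4  45. ] nest x,y 9.4 -0.0
bridge far [ 545.7 -129.8   45. ] nest x,y 44.0 0.0
base f [ 552.7 -199.1   20. ] nest x,y 113.6 0.1
```

The bar's red end is at nest x≈85.4 and level with the guide ends (85). The plain end is at −55.9, centred to under 1 mm. Handing in.

Run:
```python
from plant import ctrl,telemetry
print(ctrl.job_done()); print(telemetry.read_state()["time"])
```

```text
the job is handed in; nothing more can be done
None
the job is handed in; nothing more can be done
```

I drew the bottom bar straight out along its rail, and the three bars above dropped and stayed in the magazine. I then took the bar near its plain end, about 23 mm in, slid it red end first under the bridge to the stop, and let go. The job was handed in at about 22.5 s of the 48 s allowed; it reported no verdict.

- **Bar in the nest:** in the last wrist picture the red end is at nest x ≈ 85.4 mm and the plain end at ≈ −55.9 mm. The bar is centred to within 1 mm. The push stopped on firm contact at about 10 N, within about 1 mm of where I expected the stop. These figures assume the bar's top at z = 32 mm, and I read its lying flat only from the pictures.
- **Magazine:** the scene and side views show the three remaining bars lying flat on one another between the guides. I judged this by eye and did not measure their exact positions.
- **Other things on the bench:** nothing looked moved in the last views, and the gripper was open and lifted clear.
- **Disagreements:** the fixed scene camera read heights about 4–14 mm low. I relied on the two-position wrist measurements instead: bar top 32–35 mm, magazine rail 20 mm. The nest heights from the wrist were rougher, with the rail at 16–21 mm and the bridge at 40–54 mm.

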